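# Push the red test pin home in the red terminal

### The job

Arm the drive tester: take the red test pin out of its stand and push it all the way home, upright, in the red-framed terminal, so that its collar sits down on the terminal's top, then let go of it. The terminal's brass contact block floats under the slot in the top, so feel gently for its opening and do not force the pin. Leave the other things on the bench where they are.

Things in the scene. Friction and masses are not known exactly. Their poses are not given: they have to be found in the camera images.
- pin: Red test pin, 94 mm long, 40 to 70 g, standing in the stand's middle bore, collar on the stand's top. Origin at the lower tip, z up the pin. From the tip: brass round shaft 6 mm in diameter to 34 mm (last 1.2 mm tapers to 4.8 mm), black collar 20 mm in diameter to 38 mm, red square handle 14 x 14 mm (sides along its x and y) to 94 mm. Grasp the handle from above, about 75 mm from the tip.
- stand: Fixed black block 50 x 110 mm (x, y), top 44 mm above the bench, on a 64 x 124 mm plate, with three 8.5 mm bores along its y (at -34, 0, 34 mm). Origin at the centre of its underside. The red pin stands in the middle bore, its tip at z = 10 mm.
- term_red: Fixed grey terminal box 60 x 96 mm (x, y) on a 76 x 112 mm flange, flat top at z = 60 mm, a red frame round the slot in the top. Origin at the centre of its underside, z up. The slot, centred on the origin, is 9 mm wide (x), 34 mm long (y) and goes through the 8 mm thick top. With the pin fully home its collar lies on the top and its tip is at z = 26 mm, somewhere along the slot.
- red_slot (a point): Centre of the red terminal's slot, in its top. 8 mm below lies the flat face of a brass block with one opening, 9 mm (x) by 7.2 mm (y), edges broken 0.8 mm. The block floats: the opening lies anywhere from -12 to +12 mm along the box's y from here; this is not measured. A pin tip that catches the opening's edge slides the block (2 N of friction) and so centres it.
- red_contact (a point): Where, on the slot's middle, the tip meets a stiff steel contact: z = 35 mm above the terminal's underside, 25 mm below its top (fixed point; the contact itself floats along y with the brass block). The contact yields to about 6 N, has 10 mm of travel and stays where it is pushed; the pin must drive it down 9 mm to be home.
- term_blue: A second terminal, the same in shape and size but with a blue frame; not to be used. Origin at the centre of its underside.
- multimeter: Yellow and black pocket multimeter 129 x 69 x 38 mm lying on the bench, a bystander. Origin at the centre of its underside.
- screw_tin: Round grey-white tin, 51 mm in diameter, 25 mm high, a bystander. Origin at the centre of its underside.
- caliper: Steel caliper 65 x 200 x 9 mm lying flat at the bench's near edge, a bystander. Origin at the centre of its underside.

How it is judged:
At the end, for the whole second after the job is handed in: The red pin stands in the red terminal's opening within 2.5 mm of fully home (tip no more than 28.5 mm above the terminal's underside), within 4 mm of the slot's centre line across it and within 16 mm along it, upright within 0.15 rad, at rest and released (z of pin in the frame of term_red between 0.02 and 0.0285 m and x of pin in the frame of term_red between -0.004 and 0.004 m and y of pin in the frame of term_red between -0.016 and 0.016 m and angle between pin's own z axis and vertical below 0.15 rad and linear speed of pin below 0.02 m/s); the robot touches nothing.
It fails at once if the pin is forced: more than 45 N between the pin and a terminal (contact force between pin and term_red above 45 N or contact force between pin and term_blue above 45 N).
It fails at once if the multimeter, the tin or the caliper is shifted by more than 30 mm (distance of any of multimeter, screw_tin, caliper from where it was at the start of the episode above 0.03 m).
It also fails if it takes over 54 s, if anything falls off the work surface, if the arm or the gripper's body presses on something with over 40 N, if the wrist force passes 120 N, or if a joint passes its speed limit or range.

### The arm

A 7-joint arm with a two-finger parallel gripper is mounted at the origin on a cart in front of the work surface, level with it; the furniture and walls round the work are solid. World frame = base frame: x ahead of the robot, y to its left, z up, the work surface at z = 0. Lengths are in m, angles in rad, forces in N, time in s.
With the tool pointing down it reaches from about 0.4 to 0.85 m from the base axis. Payload 10.4 kg.
Tool frame: the origin (TCP) lies between the finger pads; the fingertips stand 11 mm ahead of it and the grasp point (between the pads) lies 8 mm behind it (tip_reach is the distance from the TCP to the fingertips, in m); z points along the fingers, y is the line along which they close (so a half turn about z gives the same grasp; the last joint's range is limited). The gripper opens to 85 mm and grips with 20 to 120 N. Pads are 22 mm wide; open, the fingers measure 114 mm over their backs; the gripper's body (76 mm by 85 mm) begins 54 mm behind the grasp point. The pads swing forward as they close: fully open they stand 13 mm farther back than shut.
Start: joints at [-1.243, 0.332, -0.065, 1.46, 0.022, 1.35, -0.088], TCP at [0.215, 0.587, 0.242] pointing down, gripper open.
Joint ranges: [-2.6, 2.6], [-0.5, 2.12], [-1.47, 1.34], [0.16, 2.42], [-1.27, 4.41], [0.06, 2.06], [-2.6, 2.6]. Speed limits (rad/s): [2.22, 2.22, 2.79, 2.79, 3.14, 3.14, 3.14].

### API

Orientations are given as a unit quaternion [x, y, z, w].
In Python, from workcell import * gives the robot as it stands.
- The arm moves only by the shell command python3 -m inch 'ROWS' [OPENING] [FORCE]. ROWS is JSON, a list of rows, each an object with "slide": the shift along the world's x, y, z in m, a list of three; "yaw": the turn about the world's z in rad. A call has 1 to 20 rows; each row is the pose to reach, as a shift and turn from the pose commanded when the call began; what a row does not reach only later rows make up. A row lasts 1/12 s, in which the tool goes at most 41.7 mm and 7.16 degrees, less where a joint would pass 70% of its speed; a pose out of reach is approached as far as the arm can. A call with a gripper value outside its range is refused whole. OPENING is the closure in counts, from 0 (fully open) to 255 (shut), set as the call begins (- or left out, the last holds). The fingers move at their own pace and stop on an object; FORCE is the grip in N (left out, the last holds). Time passes only in rows, so rows that repeat a pose let the fingers close. It gives the time, the measured TCP pose, the force, the opening and the grip force at its end, in the units of the state.
- get_obs(): the state, without advancing time (a new reading comes with each control period).
- camera(name): name is "scene" or "top" or "wrist"; returns a dict with "frame" (400x640x3 uint8, red, green, blue), "fx", "fy", "cx", "cy" (pixels), "k1" (the pictures are not rectified: a ray, as slopes to the right and down, at radius r is drawn at 1 + k1 r^2 times it, then the intrinsics apply), "extrinsics" (4x4, takes a point from world to camera coordinates). Camera axes: x right, y down, z forward; pixel columns grow to the right and rows downward; lengths in m; the calibration is good to about 2 mm. A picture is of the moment at which its call begins. There is no depth.
- hand_in(): hands the job in; it is judged then, once.
The state is a dict: "clock": time; "joint_pos": joint angles; "joint_velocities": joint speeds; "tau": joint torques, N m; "position": TCP position; "ee_rot": TCP orientation; "ft_force": force on the tool from outside, world axes, zero at the start; "torque": the same for the moment, N m; "grip_width": opening from 0.0 (shut) to 1.0 (fully open); "grasp_force": force on a finger pad.
Only numpy, scipy, OpenCV 4.12 (cv2) and the standard library are available. Lean on these libraries where they do the work, as an engineer would, in place of code of your own. Each camera call takes 0.05 s, during which the arm holds its last target. There are 200 camera calls.

## Working session

There is one attempt and no reset: what is moved stays moved. The work goes in short steps, Python scripts to look and compute and a shell command to move; the robot and the scene stay as the last step left them, time stands still between calls to the robot, and variables do not carry over. Pictures are saved under pics/ and viewed, at most 10 in all, crops included, and the job is handed in when it is done.

```bash
mkdir -p pics; ls
python3 - <<'E'
from workcell import *
import cv2
o=get_obs(); print({k:o[k] for k in ('clock','position','ee_rot','ft_force','grip_width')})
for n in ('top','scene'):
    c=camera(n); cv2.imwrite(f'pics/{n}0.png',c['frame'][:,:,::-1])
    print(n,c['fx'],c['cx'],c['cy'],c['k1'],c['extrinsics'])
E
```

```text
pics
{'clock': 0.0, 'position': array([0.21466449, 0.58659828, 0.24152899]), 'ee_rot': array([ 1.74479310e-01,  9.84660593e-01, -6.92656370e-04, -8.82666044e-05]), 'ft_force': array([ 0.7313779 , -0.13855719,  0.09714573]), 'grip_width': 0.9975672961800854}
top 397.4865755105848 325.2908002168095 197.47846502024305 -0.021506831405266914 [[ 0.01597219 -0.99984054 -0.00798589 -0.03433851]
 [-0.98114035 -0.0141337  -0.1927793   0.55713401]
 [ 0.19263569  0.01091439 -0.98120964  0.89568934]
 [ 0.          0.          0.          1.        ]]
scene 429.2361883543091 325.81372206770817 205.56531781242478 0.01466165481731041 [[ 0.75689932 -0.65352213  0.00349875 -0.44785341]
 [-0.42497369 -0.49625105 -0.75705499  0.26882883]
 [ 0.49648845  0.57152753 -0.65334179  0.63215479]
 [ 0.          0.          0.          1.        ]]
```

View pics/top0.png

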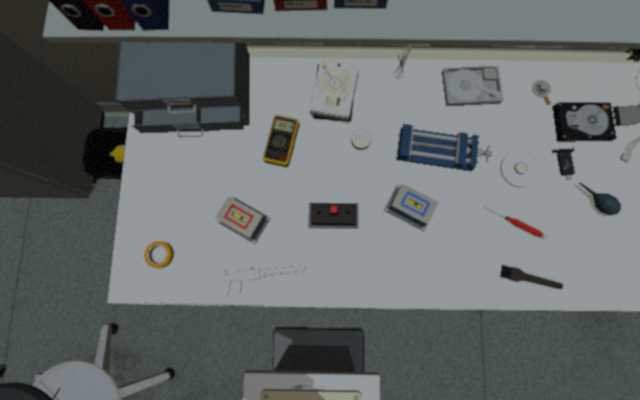

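View pics/scene0.png

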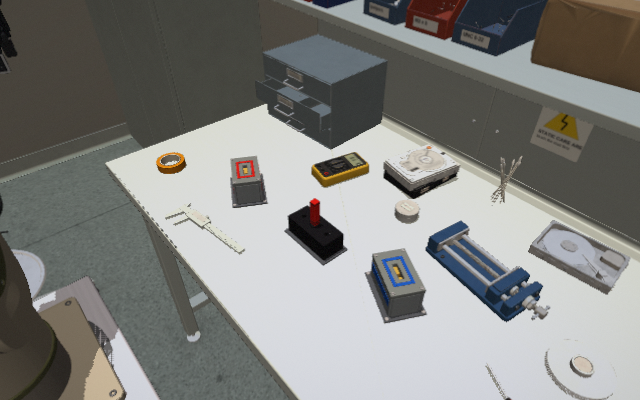

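The top view shows the red terminal at about (240,216), the pin in the black stand at about (334,210) and the blue terminal at about (413,205). The multimeter, tin and caliper are clear of the path. The scene view agrees.

```bash
cat > h.py <<'E'
import numpy as np, cv2
from workcell import *
def ray(c,px):
    K=np.array([[c['fx'],0,c['cx']],[0,c['fy'],c['cy']],[0,0,1.]])
    p=cv2.undistortPoints(np.array(px,float).reshape(-1,1,2),K,np.array([c['k1'],0,0,0.]))[:,0]
    E=np.array(c['extrinsics']); R=E[:3,:3]
    return -R.T@E[:3,3], np.c_[p,np.ones(len(p))]@R
def plane(c,px,z):
    o,d=ray(c,px); return o+d*((z-o[2])/d[:,2])[:,None]
def tri(c1,p1,c2,p2):
    A=np.zeros((3,3));b=np.zeros(3)
    for c,p in((c1,p1),(c2,p2)):
        o,d=ray(c,[p]);d=d[0]/np.linalg.norm(d[0]);M=np.eye(3)-np.outer(d,d);A+=M;b+=M@o
    return np.linalg.solve(A,b)
def red(f,lo=110):
    h=cv2.cvtColor(f,cv2.COLOR_RGB2HSV)
    return (((h[...,0]<8)|(h[...,0]>172))&(h[...,1]>lo)&(h[...,2]>60)).astype(np.uint8)
def blob(f,box):
    x0,y0,x1,y1=box; m=np.zeros(f.shape[:2],np.uint8); m[y0:y1,x0:x1]=red(f)[y0:y1,x0:x1]
    cs,_=cv2.findContours(m,cv2.RETR_EXTERNAL,cv2.CHAIN_APPROX_NONE); return max(cs,key=cv2.contourArea)
def rect(c,k,z):  # metric min-area rectangle of a contour on plane z
    P=plane(c,k.reshape(-1,2),z)[:,:2]
    return cv2.minAreaRect((P*1000).astype(np.float32))
E
python3 - <<'E'
from h import *
t=camera('top'); s=camera('scene')
kt=blob(t['frame'],(210,190,275,245)); ks=blob(s['frame'],(225,150,270,190))
for c,k in((t,kt),(s,ks)): print('frame',rect(c,k,.06))
print('tri', tri(t,cv2.minAreaRect(kt)[0],s,cv2.minAreaRect(ks)[0]))
kt=blob(t['frame'],(320,195,350,225)); ks=blob(s['frame'],(300,190,330,235))
print(cv2.boundingRect(kt),cv2.boundingRect(ks)); print('pin top',rect(t,kt,.104))
x,y,w,h=cv2.boundingRect(ks); a=ks[ks[:,0,1]<y+5].reshape(-1,2).mean(0)
print('pin top scene',plane(s,[a],.104))
f=t['frame'][195:235,300:365]; m=(f.max(2)<70).astype(np.uint8)
cs,_=cv2.findContours(m,0,1); k=max(cs,key=cv2.contourArea)+np.array([300,195]); print('stand',rect(t,k,.03))
E
```

```text
frame ((508.6553039550781, 178.63442993164062), (60.52754592895508, 37.115135192871094), 61.700225830078125)
frame ((508.9067077636719, 178.5823211669922), (63.61063003540039, 38.677730560302734), 61.874855041503906)
tri [0.50864779 0.17865667 0.0595388 ]
(329, 205, 9, 8) (310, 198, 10, 28)
pin top ((522.7960205078125, -44.173988342285156), (15.957560539245605, 18.013425827026367), 0.8333569765090942)
pin top scene [[ 0.52353556 -0.04475391  0.104     ]]
stand ((520.5545654296875, -45.16911697387695), (51.609683990478516, 112.05492401123047), 0.8337233066558838)
```

Both views agree: the terminal is at (0.509, 0.179), its slot axis is at 61.8° and its top triangulates to z≈0.0595. The pin is at (0.523, -0.044). I'll stop above the terminal on the way for a close look.

```bash
python3 -m inch '[{"slide":[0.05,-0.05,0],"yaw":0.05},{"slide":[0.274,-0.368,0],"yaw":0.365},{"slide":[0.274,-0.368,0],"yaw":0.365},{"slide":[0.274,-0.368,0],"yaw":0.365},{"slide":[0.274,-0.368,0],"yaw":0.365},{"slide":[0.274,-0.368,0],"yaw":0.365},{"slide":[0.274,-0.368,0],"yaw":0.365},{"slide":[0.274,-0.368,0],"yaw":0.365},{"slide":[0.274,-0.368,0],"yaw":0.365},{"slide":[0.274,-0.368,0],"yaw":0.365},{"slide":[0.294,-0.408,0],"yaw":0.365},{"slide":[0.294,-0.408,0],"yaw":0.365},{"slide":[0.294,-0.408,0],"yaw":0.365},{"slide":[0.294,-0.408,0],"yaw":0.365},{"slide":[0.294,-0.408,0],"yaw":0.365},{"slide":[0.294,-0.408,0],"yaw":0.365}]' 0 40
python3 - <<'E'
from h import *
c=camera('wrist'); cv2.imwrite('pics/w1.png',c['frame'][:,:,::-1]); print(c['fx'],c['k1'],c['extrinsics']); np.save('w1.npy',c['extrinsics'])
E
```

```text
clock: 1.53
position: [0.5081, 0.1804, 0.2422]
ee_rot: [-0.008, 1.0, 0.0, -0.0]
ft_force: [-0.6, 1.4, 0.2]
grip_width: 1.003
grasp_force: 0.0
301.71237172208185 -0.0021488575283051905 [[-0.01611614  0.99986941 -0.00119958 -0.17270494]
 [ 0.95326168  0.01572691  0.30173637 -0.52639166]
 [ 0.30171583  0.00371931 -0.95339065  0.22553137]
 [ 0.          0.          0.          1.        ]]
```

View pics/w1.png

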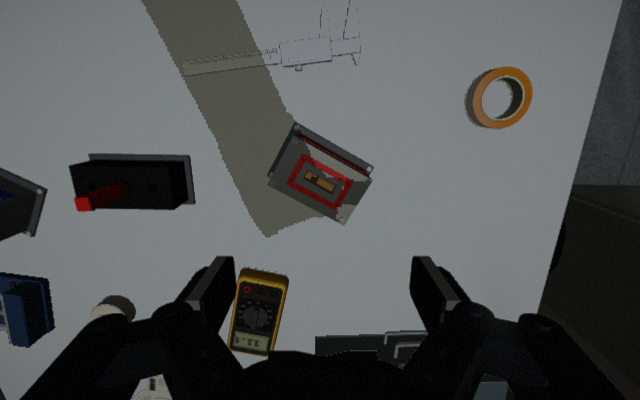

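The wrist view shows the red frame at about (320,182), with the brass block in the slot and a dark patch at its left end near (310,177). The pin's handle top is at (85,203). I'll measure the frame and enlarge the slot.

Run:
```python
from h import *
c=camera('wrist'); f=c['frame']; cv2.imwrite('pics/w1z.png',cv2.resize(f[145:220,275:365,::-1],None,fx=8,fy=8,interpolation=cv2.INTER_CUBIC))
k=blob(f,(265,120,380,230)); print(rect(c,k,.06))
m=np.zeros(f.shape[:2],np.uint8); h=cv2.cvtColor(f,cv2.COLOR_RGB2HSV); 
k=blob(f,(60,180,110,225)); print(cv2.boundingRect(k))
```

```text
((509.6854248046875, 177.80287170410156), (62.0763053894043, 38.32502365112305), 61.52745056152344)
(74, 197, 17, 14)
```

View pics/w1z.png

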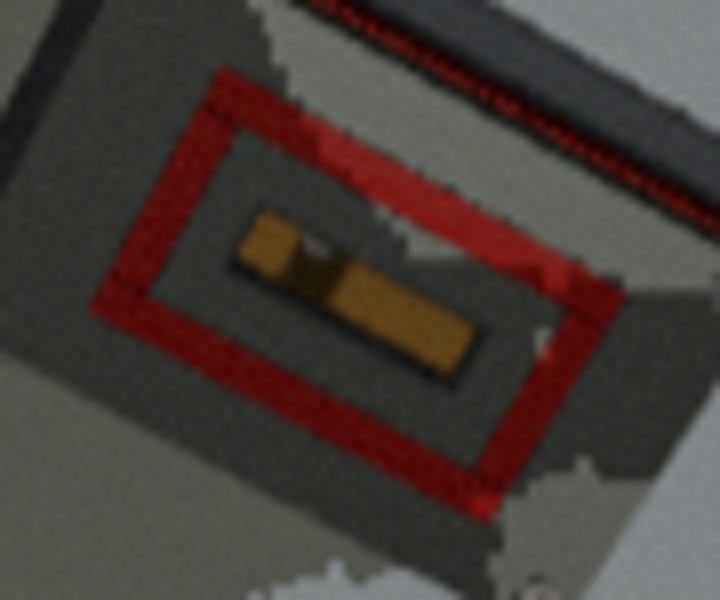

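The opening in the brass shows as the dark band at about (318,268) in the enlargement, which is (314.7,178.5) in the image, left of the slot's centre. I'll cast it onto the brass face and move on to the pin.

```bash
python3 - <<'E'
from h import *
c=camera('wrist')
u=np.array([np.cos(1.075),np.sin(1.075)]); C=np.array([.5097,.1778])
P=plane(c,[(275+318/8,145+268/8),(275+(250+318)/16,145+(235+290)/16),(275+358/8,145+288/8)],.052)[:,:2]
for q in P: print(q,(q-C)@u,(q-C)@np.array([u[1],-u[0]]))
E
python3 -m inch '[{"slide":[0.015,-0.225,-0.01],"yaw":0},{"slide":[0.015,-0.225,-0.01],"yaw":0},{"slide":[0.015,-0.225,-0.01],"yaw":0},{"slide":[0.015,-0.225,-0.01],"yaw":0},{"slide":[0.015,-0.225,-0.01],"yaw":0},{"slide":[0.015,-0.225,-0.01],"yaw":0},{"slide":[0.015,-0.225,-0.01],"yaw":0},{"slide":[0.015,-0.225,-0.01],"yaw":0},{"slide":[0.015,-0.225,-0.01],"yaw":0}]' 0 40
python3 - <<'E'
from h import *
o=get_obs(); print(o['position'],o['ee_rot'])
c=camera('wrist'); f=c['frame']; cv2.imwrite('pics/w2.png',f[:,:,::-1])
k=blob(f,(230,60,420,300)); print(cv2.boundingRect(k)); print('red blob',rect(c,k,.104))
E
```

```text
[0.50739156 0.1726294 ] -0.005646208823226068 0.00042934348590287414
[0.50670095 0.16798116] -0.010063303271119603 0.0020332057717871044
[0.51010598 0.17813271] 0.0004857830387566075 0.00019881462227210346
clock: 2.43
position: [0.5238, -0.0443, 0.2323]
ee_rot: [-0.008, 1.0, 0.0, -0.0]
ft_force: [-0.7, 0.4, 0.3]
grip_width: 1.001
grasp_force: 0.0
[ 0.52383214 -0.04434715  0.232296  ] [-8.14766178e-03  9.99966752e-01  3.25195023e-04 -6.56853205e-05]
(313, 188, 15, 14)
red blob ((523.1241455078125, -45.85953140258789), (12.155034065246582, 12.613990783691406), 0.9524219632148743)
```

View pics/w2.png

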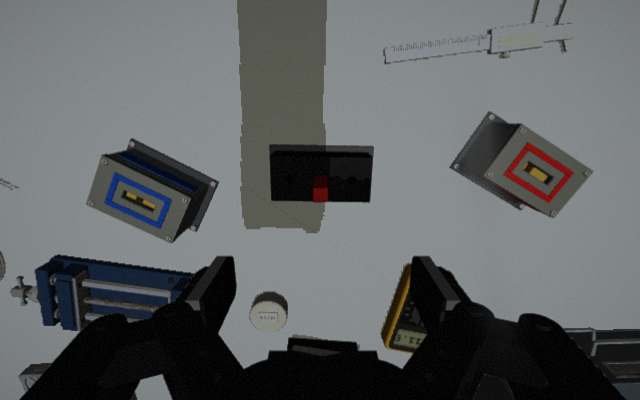

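The handle top is at (320,188), centred under the gripper and square to it. I'll descend and grasp.

```bash
python3 -m inch '[{"slide":[-0.001,-0.001,-0.04],"yaw":0},{"slide":[-0.001,-0.001,-0.08],"yaw":0},{"slide":[-0.001,-0.001,-0.11],"yaw":0},{"slide":[-0.001,-0.001,-0.135],"yaw":0},{"slide":[-0.001,-0.001,-0.15],"yaw":0},{"slide":[-0.001,-0.001,-0.155],"yaw":0},{"slide":[-0.001,-0.001,-0.155],"yaw":0},{"slide":[-0.001,-0.001,-0.155],"yaw":0}]' 0 60
python3 -m inch '[{"slide":[0,0,0],"yaw":0},{"slide":[0,0,0],"yaw":0},{"slide":[0,0,0],"yaw":0},{"slide":[0,0,0],"yaw":0},{"slide":[0,0,0],"yaw":0},{"slide":[0,0,0],"yaw":0},{"slide":[0,0,0],"yaw":0},{"slide":[0,0,0],"yaw":0},{"slide":[0,0,0],"yaw":0},{"slide":[0,0,0],"yaw":0},{"slide":[0,0,0],"yaw":0},{"slide":[0,0,0],"yaw":0}]' 255 60
```

```text
clock: 3.15
position: [0.5233, -0.0462, 0.0781]
ee_rot: [-0.008, 1.0, 0.0, 0.0]
ft_force: [1.3, -0.4, -0.1]
grip_width: 0.999
grasp_force: 0.0
clock: 4.15
position: [0.5229, -0.0471, 0.0776]
ee_rot: [-0.007, 1.0, 0.0, 0.0]
ft_force: [-1.8, -0.6, 5.6]
grip_width: 0.157
grasp_force: 58.3
```

```bash
python3 -m inch '[{"slide":[0,0,0.01],"yaw":0},{"slide":[0,0,0.03],"yaw":0},{"slide":[0,0,0.06],"yaw":0},{"slide":[0,0,0.08],"yaw":0},{"slide":[0,0,0.08],"yaw":0},{"slide":[-0.003,0.03,0.08],"yaw":-0.1},{"slide":[-0.006,0.065,0.08],"yaw":-0.2},{"slide":[-0.008,0.10,0.08],"yaw":-0.3},{"slide":[-0.010,0.135,0.08],"yaw":-0.4},{"slide":[-0.013,0.17,0.08],"yaw":-0.47},{"slide":[-0.015,0.20,0.08],"yaw":-0.51},{"slide":[-0.016,0.215,0.075],"yaw":-0.51},{"slide":[-0.016,0.221,0.07],"yaw":-0.51},{"slide":[-0.016,0.221,0.07],"yaw":-0.51},{"slide":[-0.016,0.221,0.07],"yaw":-0.51},{"slide":[-0.016,0.221,0.07],"yaw":-0.51}]' 255 60
python3 - <<'E'
from h import *
for n in('wrist','scene'):
    c=camera(n); f=c['frame']; cv2.imwrite(f'pics/{n}3.png',f[:,:,::-1])
    np.save(f'{n}3.npy',c,allow_pickle=True)
w=cv2.imread('pics/wrist3.png')[60:400,180:480]; s=cv2.imread('pics/scene3.png')[90:230,190:310]
w=cv2.resize(w,(400,453)); s=cv2.resize(s,(388,453),interpolation=cv2.INTER_CUBIC); cv2.imwrite('pics/both3.png',cv2.hconcat([w,s]))
E
```

```text
clock: 5.48
position: [0.5071, 0.172, 0.1473]
ee_rot: [0.246, 0.969, -0.0, 0.0]
ft_force: [-0.4, -0.9, -0.4]
grip_width: 0.157
grasp_force: 58.7
```

View pics/both3.png

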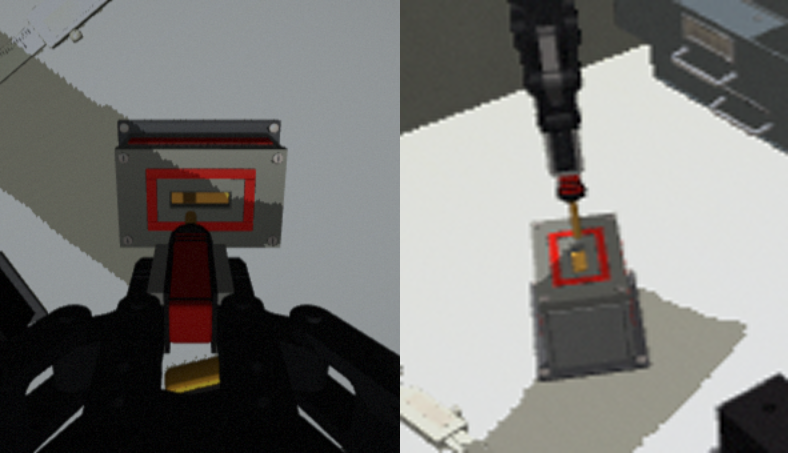

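The wrist view shows the shaft tip at about (323,222) and the opening at about (322,208), lined up along the slot. I'll enlarge it to check the cross-slot alignment.

Run:
```python
from h import *
f=cv2.imread('pics/wrist3.png'); cv2.imwrite('pics/w3z.png',cv2.resize(f[180:245,285:375],None,fx=8,fy=8,interpolation=cv2.INTER_CUBIC))
c=np.load('wrist3.npy',allow_pickle=True).item()
print(rect(c,blob(c['frame'],(285,180,375,222)),.06))
```

```text
((505.1813659667969, 180.363037109375), (62.1104736328125, 28.128395080566406), 61.4991340637207)
```

View pics/w3z.png

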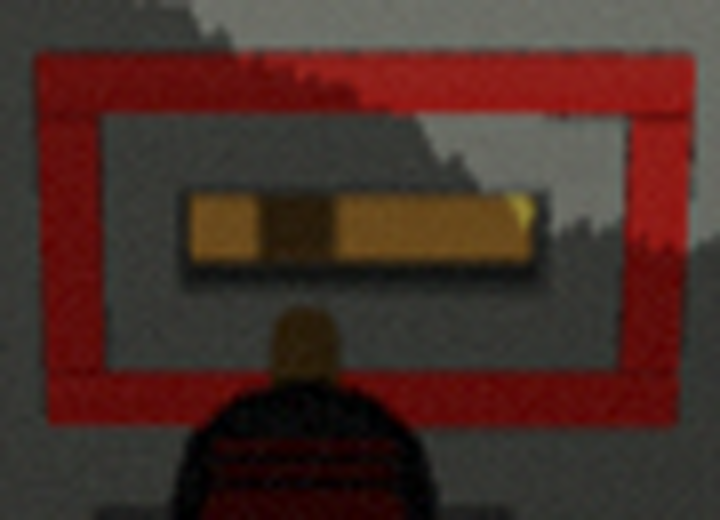

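The enlargement shows the opening centred at x≈298 (crop) and the shaft tip centred at x≈307, with its near edge at y≈305. The frame's corners are (36,55), (695,52), (680,425) and (50,425).

Run:
```python
from h import *
c=np.load('wrist3.npy',allow_pickle=True).item()
q=lambda *p:np.array(p)/8+np.array([285,180])-.5+.5/8
F=plane(c,q((36,55),(695,52),(680,425),(50,425)),.06)[:,:2]; C=F.mean(0)
print('frame sides',np.linalg.norm(F-np.roll(F,-1,0),axis=1),'C',C)
u=(F[0]+F[3]-F[1]-F[2]); u/=np.linalg.norm(u); u*=np.sign(u[1]); n=np.array([u[1],-u[0]]); print('ang',np.degrees(np.arctan2(u[1],u[0])))
g=lambda P:((P-C)@u,(P-C)@n)
S=plane(c,q((183,190),(545,190),(545,285),(183,285)),.06)[:,:2]; print('slot',[g(s) for s in S],g(S.mean(0)))
print('opening',[g(p) for p in plane(c,q((262,228),(298,228),(334,228)),.052)[:,:2]])
o,_=ray(c,[(320,200)]); z=get_obs()['position'][2]
for zt in(z-.067,z-.070,z-.064):
    T=plane(c,q((307,305)),zt)[0,:2]; cam=o[:2]; a=n*np.sign((T-cam)@n); print('tip',zt,g(T+.0024*a))
print('tcp',g(get_obs()['position'][:2]),'u',u,'n',n)
```

```text
frame sides [0.061728   0.03792846 0.06200607 0.03766151] C [0.5096677  0.17809189]
ang 61.64564855543731
slot [(np.float64(-0.017393717015487458), np.float64(-0.0054840985857093835)), (np.float64(0.017126235503008007), np.float64(-0.005401024338518891)), (np.float64(0.01738865198078748), np.float64(0.0042521557667841055)), (np.float64(-0.017570644830967513), np.float64(0.004171656511469408))] (np.float64(-0.00011236859066491664), np.float64(-0.0006153276614937602))
opening [(np.float64(-0.010063157359239044), np.float64(0.0011270514689333032)), (np.float64(-0.006486128108287666), np.float64(0.0011354986387716447)), (np.float64(-0.002909377657556323), np.float64(0.001143950987995629))]
tip 0.080583846548239 (np.float64(-0.005557353397668994), np.float64(0.0008180206528217792))
tip 0.077583846548239 (np.float64(-0.005563323124052332), np.float64(0.0019614052453000605))
tip 0.083583846548239 (np.float64(-0.005551383671285657), np.float64(-0.0003253639396565021))
tcp (np.float64(-0.00623763976999352), np.float64(0.0005745660846166585)) u [0.47492323 0.88002723] n [ 0.88002723 -0.47492323]
```

The opening measures 7.15 mm wide, as specified, and is centred 6.5 mm along the slot. The tip is 0.9 mm along and about 1 mm across from there, so I'll correct by (-0.0013, -0.0003) and descend gently.

```bash
python3 -m inch '[{"slide":[-0.0013,-0.0003,-0.005],"yaw":0},{"slide":[-0.0013,-0.0003,-0.010],"yaw":0},{"slide":[-0.0013,-0.0003,-0.014],"yaw":0},{"slide":[-0.0013,-0.0003,-0.017],"yaw":0},{"slide":[-0.0013,-0.0003,-0.017],"yaw":0},{"slide":[-0.0013,-0.0003,-0.018],"yaw":0},{"slide":[-0.0013,-0.0003,-0.019],"yaw":0},{"slide":[-0.0013,-0.0003,-0.020],"yaw":0},{"slide":[-0.0013,-0.0003,-0.021],"yaw":0},{"slide":[-0.0013,-0.0003,-0.022],"yaw":0},{"slide":[-0.0013,-0.0003,-0.022],"yaw":0}]'
python3 -m inch '[{"slide":[0,0,-0.001],"yaw":0},{"slide":[0,0,-0.002],"yaw":0},{"slide":[0,0,-0.003],"yaw":0},{"slide":[0,0,-0.003],"yaw":0}]'
```

```text
clock: 6.5
position: [0.5054, 0.1737, 0.1252]
ee_rot: [0.245, 0.969, -0.0, -0.0]
ft_force: [-0.3, 0.1, -1.6]
grip_width: 0.153
grasp_force: 58.7
clock: 6.83
position: [0.5053, 0.1736, 0.1221]
ee_rot: [0.245, 0.969, -0.0, -0.0]
ft_force: [0.3, 0.0, -0.7]
grip_width: 0.153
grasp_force: 58.7
```

The earlier picture caught the arm still settling, about 1.6 mm short. The tip is now in the slot with no force on it, so I'll fine-correct by (+0.0005, -0.0016) and continue.

```bash
python3 -m inch '[{"slide":[0.0003,-0.0008,0],"yaw":0},{"slide":[0.0005,-0.0016,0],"yaw":0},{"slide":[0.0005,-0.0016,0],"yaw":0},{"slide":[0.0005,-0.0016,0],"yaw":0}]'
python3 -m inch '[{"slide":[0,0,-0.001],"yaw":0},{"slide":[0,0,-0.002],"yaw":0},{"slide":[0,0,-0.003],"yaw":0},{"slide":[0,0,-0.004],"yaw":0},{"slide":[0,0,-0.004],"yaw":0}]'
```

```text
clock: 7.17
position: [0.506, 0.172, 0.1224]
ee_rot: [0.245, 0.969, 0.0, 0.0]
ft_force: [0.7, -0.4, -1.0]
grip_width: 0.156
grasp_force: 58.7
clock: 7.58
position: [0.5058, 0.172, 0.118]
ee_rot: [0.245, 0.969, -0.0, -0.0]
ft_force: [-0.4, 0.2, -0.9]
grip_width: 0.154
grasp_force: 58.7
```

```bash
for i in 1 2; do :; done; python3 -m inch '[{"slide":[0,0,-0.001],"yaw":0},{"slide":[0,0,-0.002],"yaw":0},{"slide":[0,0,-0.003],"yaw":0},{"slide":[0,0,-0.003],"yaw":0}]'
python3 -m inch '[{"slide":[0,0,-0.001],"yaw":0},{"slide":[0,0,-0.002],"yaw":0},{"slide":[0,0,-0.003],"yaw":0},{"slide":[0,0,-0.003],"yaw":0}]'
```

```text
clock: 7.92
position: [0.5059, 0.172, 0.1151]
ee_rot: [0.245, 0.969, -0.0, -0.0]
ft_force: [-0.4, -0.3, -0.4]
grip_width: 0.155
grasp_force: 58.7
clock: 8.25
position: [0.5058, 0.172, 0.1121]
ee_rot: [0.245, 0.969, -0.0, -0.0]
ft_force: [0.0, -1.1, -0.4]
grip_width: 0.156
grasp_force: 58.7
```

The tip is at about z=0.045, below the brass face, with no force: it's in the opening. Next come the steel contact (TCP z≈0.102) and home (≈0.093).

```bash
python3 -m inch '[{"slide":[0,0,-0.002],"yaw":0},{"slide":[0,0,-0.004],"yaw":0},{"slide":[0,0,-0.006],"yaw":0},{"slide":[0,0,-0.008],"yaw":0},{"slide":[0,0,-0.009],"yaw":0},{"slide":[0,0,-0.010],"yaw":0},{"slide":[0,0,-0.011],"yaw":0},{"slide":[0,0,-0.012],"yaw":0},{"slide":[0,0,-0.012],"yaw":0}]'
python3 -m inch '[{"slide":[0,0,-0.001],"yaw":0},{"slide":[0,0,-0.002],"yaw":0},{"slide":[0,0,-0.003],"yaw":0},{"slide":[0,0,-0.003],"yaw":0}]'
```

```text
clock: 9.0
position: [0.506, 0.1721, 0.1006]
ee_rot: [0.245, 0.969, 0.0, 0.0]
ft_force: [-1.9, -0.7, 3.4]
grip_width: 0.157
grasp_force: 59.4
clock: 9.33
position: [0.5061, 0.1721, 0.0975]
ee_rot: [0.245, 0.969, 0.0, 0.0]
ft_force: [-1.4, 0.6, 4.2]
grip_width: 0.155
grasp_force: 59.4
```

The contact is yielding at about 4 N. I'll press on in small steps.

```bash
python3 -m inch '[{"slide":[0,0,-0.001],"yaw":0},{"slide":[0,0,-0.002],"yaw":0},{"slide":[0,0,-0.003],"yaw":0},{"slide":[0,0,-0.003],"yaw":0}]'
python3 -m inch '[{"slide":[0,0,-0.0005],"yaw":0},{"slide":[0,0,-0.001],"yaw":0},{"slide":[0,0,-0.001],"yaw":0}]'
```

```text
clock: 9.67
position: [0.506, 0.1721, 0.0944]
ee_rot: [0.245, 0.969, 0.0, 0.0]
ft_force: [-2.3, -1.0, 3.1]
grip_width: 0.151
grasp_force: 59.4
clock: 9.92
position: [0.5061, 0.1721, 0.0936]
ee_rot: [0.245, 0.969, 0.0, 0.0]
ft_force: [-2.7, -0.5, 5.5]
grip_width: 0.153
grasp_force: 59.7
```

```bash
python3 -m inch '[{"slide":[0,0,-0.0005],"yaw":0},{"slide":[0,0,-0.001],"yaw":0},{"slide":[0,0,-0.001],"yaw":0}]'
python3 -m inch '[{"slide":[0,0,-0.0005],"yaw":0},{"slide":[0,0,-0.0005],"yaw":0}]'
```

```text
clock: 10.17
position: [0.5062, 0.1721, 0.0935]
ee_rot: [0.245, 0.969, 0.0, 0.0]
ft_force: [-7.0, -2.6, 16.5]
grip_width: 0.156
grasp_force: 61.2
clock: 10.33
position: [0.5062, 0.1721, 0.0935]
ee_rot: [0.245, 0.969, 0.0, 0.0]
ft_force: [-8.7, -3.5, 21.0]
grip_width: 0.153
grasp_force: 61.9
```

There's a hard stop at z=0.0935, which is where the collar should seat. I'll relieve the load, look, then release.

```bash
python3 -m inch '[{"slide":[0,0,0.0010],"yaw":0},{"slide":[0,0,0.0015],"yaw":0},{"slide":[0,0,0.0015],"yaw":0}]'
python3 - <<'E'
from h import *
ims=[]
for n,b in(('wrist',(170,290,260,380)),('scene',(150,220,200,300))):
    f=camera(n)['frame'][b[0]:b[1],b[2]:b[3],::-1]; ims.append(cv2.resize(f,(390,390),interpolation=cv2.INTER_CUBIC))
cv2.imwrite('pics/both4.png',cv2.hconcat(ims))
E
```

```text
clock: 10.58
position: [0.5061, 0.1721, 0.0936]
ee_rot: [0.245, 0.969, 0.0, 0.0]
ft_force: [-2.5, -1.5, 7.0]
grip_width: 0.154
grasp_force: 59.5
```

View pics/both4.png

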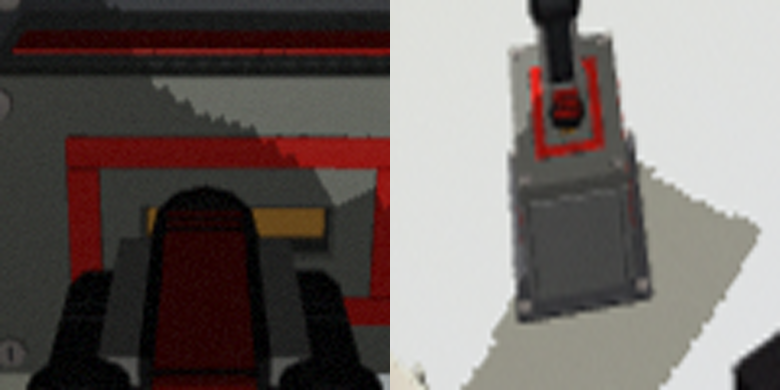

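The wrist crop shows the collar lying on the slot at about (205,215), with no shaft showing. In the scene crop it sits flush inside the frame at about (567,110). I'll release and retreat straight up.

```bash
python3 -m inch '[{"slide":[0,0,0.0004],"yaw":0},{"slide":[0,0,0.0004],"yaw":0},{"slide":[0,0,0.0004],"yaw":0},{"slide":[0,0,0.0004],"yaw":0},{"slide":[0,0,0.0004],"yaw":0},{"slide":[0,0,0.0004],"yaw":0},{"slide":[0,0,0.0004],"yaw":0},{"slide":[0,0,0.0004],"yaw":0},{"slide":[0,0,0.0004],"yaw":0},{"slide":[0,0,0.0004],"yaw":0}]' 0
python3 -m inch '[{"slide":[0,0,0.01],"yaw":0},{"slide":[0,0,0.03],"yaw":0},{"slide":[0,0,0.06],"yaw":0},{"slide":[0,0,0.10],"yaw":0},{"slide":[0,0,0.13],"yaw":0},{"slide":[0,0,0.15],"yaw":0},{"slide":[0,0,0.15],"yaw":0},{"slide":[0,0,0.15],"yaw":0},{"slide":[0,0,0.15],"yaw":0}]' 0
python3 - <<'E'
from h import *
w=camera('wrist'); s=camera('scene')
k=blob(w['frame'],(200,100,440,300)); print(cv2.boundingRect(k))
a=cv2.resize(w['frame'][110:260,240:400,::-1],(400,375),interpolation=cv2.INTER_CUBIC)
b=cv2.resize(s['frame'][120:220,200:300,::-1],(375,375),interpolation=cv2.INTER_CUBIC)
cv2.imwrite('pics/both5.png',cv2.hconcat([a,b]))
np.save('w5.npy',w,allow_pickle=True);np.save('s5.npy',s,allow_pickle=True)
E
```

```text
clock: 11.52
position: [0.506, 0.1721, 0.0937]
ee_rot: [0.245, 0.969, 0.0, -0.0]
ft_force: [-0.8, 0.1, 0.2]
grip_width: 1.004
grasp_force: 0.0
clock: 12.27
position: [0.5056, 0.1719, 0.2434]
ee_rot: [0.245, 0.969, -0.0, -0.0]
ft_force: [0.3, -0.3, -0.0]
grip_width: 0.999
grasp_force: 0.0
(300, 164, 59, 35)
```

View pics/both5.png

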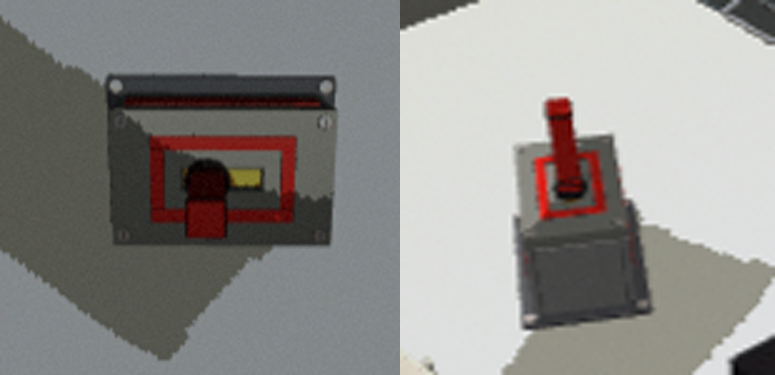

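The pin stands alone in the red terminal, collar on the slot at wrist crop (208,180), and the gripper is clear. Before handing in I'll check the upright angle and height by triangulating the handle top.

Run:
```python
from h import *
w=np.load('w5.npy',allow_pickle=True).item();s=np.load('s5.npy',allow_pickle=True).item()
T=tri(w,(240+206/2.5,110+219/2.5),s,(200+158/3.75,120+101/3.75))
B=tri(w,(240+208/2.5,110+180/2.5),s,(200+170/3.75,120+187/3.75))
print('handle top',T,'collar',B,'tilt',np.linalg.norm(T[:2]-B[:2])/.058)
C=np.array([.5097,.1781]);u=np.array([.475,.88]);n=np.array([.88,-.475])
print('top local',(T[:2]-C)@u,(T[:2]-C)@n)
```

```text
handle top [0.50659055 0.17213504 0.12040685] collar [0.50702667 0.17258778 0.06084995] tilt 0.010838493623561846
top local -0.006726156670286984 9.704206125851475e-05
```

The handle top is at z=0.1204 (home is 0.120), the tilt is about 0.01 rad, and the pin is 0.1 mm across and -6.7 mm along the slot, all within limits.

```bash
python3 -c "
from workcell import *
print(hand_in())"
```

```text
the job is handed in; nothing more can be done
None
```

The red pin is fully home and upright in the red terminal, collar on its top, released with the gripper clear; I handed the job in just after 12 s on the robot's clock, but it returned no verdict.

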